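# Ready the syringe rest for a used syringe

### The job

In the ultrasound training room, slide the clear cover of the blue tray all the way over to its far stop to uncover the grey syringe rest lying under it. Then pick the rest up, find which of its two ends has the deep blind hole (the other end is only a shallow recess), and turn it so that the deep hole faces straight up, so a colleague can drop a syringe in. Finish while still holding it still like that, its middle at least 12 cm above the table, with the cover left open and the gel bottle, the probe and the blue phantom left alone.

Things in the scene. Friction and masses are not known exactly. Their poses are not given: they have to be found in the camera images.
- tray: blue tray fixed to the table: floor plate 214 x 330 mm, 6 mm thick; two side rails along its y axis, each 12 mm wide, up to 52 mm above the table, 190 mm free between them; both ends open. Origin: centre of its underside, on the table; z up. The cover slides along its +y. The rest lies on the plate in the half towards -y
- cover_plate (a joint): position (m) of the clear cover along the tray's +y. 0: over the tray's -y half; 0.16: at its far stop over the +y half, the -y half open. Stays where it is left; sliding it takes about 2 N. A clear plate 212 x 150 x 5 mm, underside 52 mm above the table, on the rails
- cover_grip (a point): centre of the grey grip block in the middle of the cover's top: 50 mm along the tray's x, 22 mm along the tray's y, 30 mm tall; this point is 72 mm above the table and the block's top is at 87 mm. Axes parallel to the tray's
- rest_mid (a point): centre (half-way along and up) of the syringe rest, a loose grey octagonal bar, 36 mm across flats, 56 mm long, 65 to 125 g, lying on a flat, centre 24 mm above the table, any heading. x runs along the bar, out of the end with the deep blind hole (22 mm wide, 38 mm deep); the -x end's recess is as wide but 6 mm deep. At the start z is up and the flats facing +-y are upright
- gel: gel bottle with a green cap, standing on the table, 66 mm wide, 190 mm tall; origin at the centre of its underside. Bystander
- probe: hand-held black and white ultrasound probe lying on the table, about 135 x 62 x 34 mm; origin below its middle, on the table, x along it. Bystander
- phantom: blue practice block 160 x 130 x 62 mm with a black top and a syringe on it, fixed; origin at the centre of its underside. Bystander

How it is judged:
By the outcome, as a careful person would: the job done as asked, in the order asked, and still so for the second after the job is handed in, while the arm keeps its last pose, push and grip.
It also fails if it takes over 51 s, if anything falls off the work surface, if the arm or the gripper's body presses on something with over 40 N, if the wrist force passes 120 N, or if a joint passes its speed limit or range.

### The arm

A 6-joint arm with a two-finger parallel gripper is mounted at the origin on the work surface. World frame = base frame: x ahead of the robot, y to its left, z up, the work surface at z = 0. Lengths are in mm, angles in rad, forces in N, time in s.
With the tool pointing down it reaches from about 325 to 900 mm from the base axis. Payload 6.1 kg.
Tool frame: the origin (TCP) lies where the fingers leave the gripper's body, on its centre line; the fingertips stand 70 mm ahead of it and the grasp point (between the pads) lies 51 mm ahead of it; z points along the fingers, x is the direction in which the jaws open and shut, and the axes are right-handed (so a half turn about z gives the same grasp; the last joint's range is limited). The gripper opens to 87 mm and grips with 3 to 60 N. Pads are 19 mm wide; open, the fingers measure 117 mm over their backs; the gripper's body (75 mm by 190 mm) begins 51 mm behind the grasp point.
Start: joints at [-1.238, 0.22, 1.526, -0, 1.395, -0.126], TCP at [276.788, -560.361, 292.238] pointing down, gripper open.
Joint ranges: [-2.98, 2.98], [-0.91, 2.08], [0.09, 2.57], [-1.24, 4.39], [0.2, 2.65], [-2.68, 2.68]. Speed limits (rad/s): [2.57, 2.57, 3.01, 3.14, 3.14, 3.14].

### API

Orientations are given as a unit quaternion [w, x, y, z].
In Python, from workcell import manip gives the robot as it stands. The module is installed in compiled form; this text tells all that it offers.
- The arm moves only by the shell command python3 -m jog 'ROWS'. ROWS is JSON, a list of rows, each a list of 3 entries, a list of its own where there are three numbers: the shift along the world's x, y, z in m, then the turn, a rotation vector about the world's x, y, z in degrees, then the finger opening in m, from 0 to 0.087. In form: [[[tx, ty, tz], [ax, ay, az], gripper], ...]. A call has exactly 5 rows; each row shifts and turns the commanded pose from where the row before left it; what a row does not reach is not made up. A row lasts 1/8 s, in which the tool goes at most 62.5 mm and 10.7 degrees, less where a joint would pass 70% of its speed; a pose out of reach is approached as far as the arm can. A call with a gripper value outside its range is refused whole. The fingers move at their own pace and stop on an object; the grip force is fixed at half the most. Time passes only in rows, so rows that do not move let the fingers close, or fill a call up. It gives the time, the measured TCP pose, the force and the opening at its end, in the units of the state.
- manip.get_state(): the state, without advancing time (a new reading comes with each control period).
- manip.get_image(name): name is "scene" or "top" or "wrist"; returns the picture (400x640x3 uint8, red, green, blue); there is no depth.
- manip.camera_info(name): a dict with "fx", "fy", "cx", "cy" (pixels), "pose" (4x4, takes a point from camera to world coordinates). Camera axes: x right, y down, z forward; pixel columns grow to the right and rows downward; lengths in mm; the calibration is good to about 2 mm. The wrist camera is an equidistant fisheye: a pixel r from the principal point sees the ray r / f radians off the axis. A picture is of the moment at which its call begins: read the wrist's pose just before it. camera_info takes no time and is no camera call; for the wrist camera it gives the pose at the moment of the call.
- manip.finish_job(): hands the job in, once; it reports no verdict.
Trained networks look in the newest picture that a camera, given by its name, has taken for a name from the list of things; names that differ only in an ending like _2 or _b are one class to them, and where a whole thing is asked for, a point or a joint stands for the part that bears it (a point fixed in the world has none). Each returns a list of dicts, best first, with "p" (0 to 1); they miss things now and then, are a little off and sometimes report something else, mostly with a low value. They report only what shows in the picture. A call takes as long as a camera call.
- manip.outline_of(camera, name): "mask" (400x640 bool, what is visible of it).
- manip.pinpoint(camera, name): "centre" ([x, y, z] in mm, in world coordinates, good to about 4 mm: a listed point, or the origin of a listed thing).
The state is a dict: "time": time; "joint_positions": joint angles; "joint_velocities": joint speeds; "joint_torque": joint torques, N m; "tcp_pos": TCP position; "ee_rot": TCP orientation; "force": force on the tool from outside, world axes, zero at the start; "torque": the same for the moment, N m; "width": finger opening in mm.
Only numpy, scipy, OpenCV 4.12 (cv2) and the standard library are available. Lean on these libraries where they do the work, as an engineer would, in place of code of your own. Each camera call takes 0.05 s, during which the arm holds its last target.

## Working session

There is one attempt and no reset: what is moved stays moved. The work goes in short steps, Python scripts to look and compute and a shell command to move; the robot and the scene stay as the last step left them, time stands still between calls to the robot, and variables do not carry over. Pictures are saved under pics/ and viewed, and the job is handed in when it is done.

```bash
mkdir -p pics; python3 - <<'E'
from workcell import manip
import cv2
s=manip.get_state();print(s)
for c in("scene","top","wrist"):
    im=manip.get_image(c);cv2.imwrite(f"pics/{c}0.png",im[:,:,::-1])
    i=manip.camera_info(c);print(c,i)
for n in("tray","cover_grip","rest_mid","gel","probe","phantom"):
    for c in ("top","scene"):
        r=manip.pinpoint(c,n);print(n,c,[(x["p"],x["centre"]) for x in r[:2]])
print(manip.get_state()["time"])
E
```

```text
{'time': 0.0, 'joint_positions': array([-1.23811156e+00,  2.21198809e-01,  1.52759547e+00, -2.84214997e-05,
        1.39469036e+00, -1.26096461e-01]), 'joint_velocities': array([ 0.00265944, -0.00073668,  0.00091052,  0.00021768, -0.00038439,
        0.00025632]), 'joint_torque': array([-1.25023398e-03, -4.94622016e+01, -3.87378967e+01,  6.97600725e-02,
        5.74423000e-02, -1.40628786e-04]), 'tcp_pos': array([ 276.61902554, -559.91906783,  291.16232674]), 'ee_rot': array([-5.85519846e-04,  8.49370028e-01, -5.27796988e-01, -7.43141913e-04]), 'force': array([-0.74654048, -0.27505013, -0.68907541]), 'torque': array([ 0.04260958,  0.00848166, -0.06537054]), 'width': 86.77127324488332}
scene {'fx': 444.38547678558103, 'fy': 444.38547678558103, 'cx': 321.5573373406024, 'cy': 191.57463631301573, 'pose': array([[ 8.54161688e-01,  3.79282871e-01, -3.55741921e-01,
         1.01887381e+03],
       [ 5.19983943e-01, -6.29492968e-01,  5.77369295e-01,
        -8.53336302e+02],
       [-4.95075371e-03, -6.78146818e-01, -7.34909779e-01,
         1.07728410e+03],
       [ 0.00000000e+00,  0.00000
[... 767 characters left out ...]
226e-01,
        -5.26464563e+02],
       [-1.62712681e-03,  2.78830566e-01, -9.60338934e-01,
         3.83053971e+02],
       [ 0.00000000e+00,  0.00000000e+00,  0.00000000e+00,
         1.00000000e+00]])}
tray top [(0.96, [576.9, 31.5, -0.1])]
tray scene [(0.65, [571.9, 30.9, 4.2])]
cover_grip top [(0.57, [564.6, -22.9, 73.5])]
cover_grip scene [(0.72, [563.5, -20.4, 71.7])]
rest_mid top []
rest_mid scene []
gel top [(0.98, [658.8, -418.1, -0.5])]
gel scene [(0.56, [652.0, -415.3, 1.8])]
probe top [(0.64, [638.0, 444.2, 5.9]), (0.4, [400.4, -531.3, 3.9])]
probe scene [(0.81, [641.4, 437.8, -2.4])]
phantom top [(0.72, [400.5, -528.0, 0.3])]
phantom scene [(0.85, [401.0, -525.3, -0.2])]
0.75
```

View pics/top0.png

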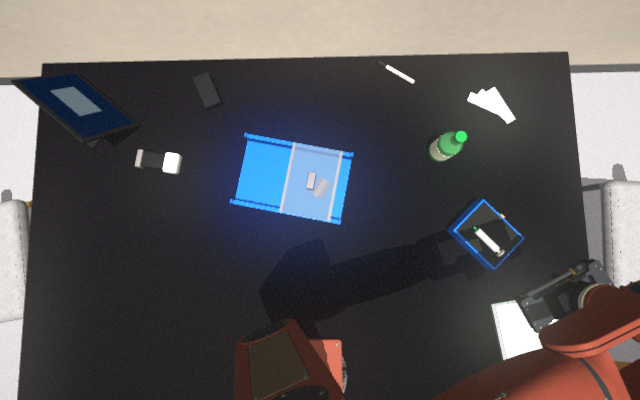

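View pics/scene0.png

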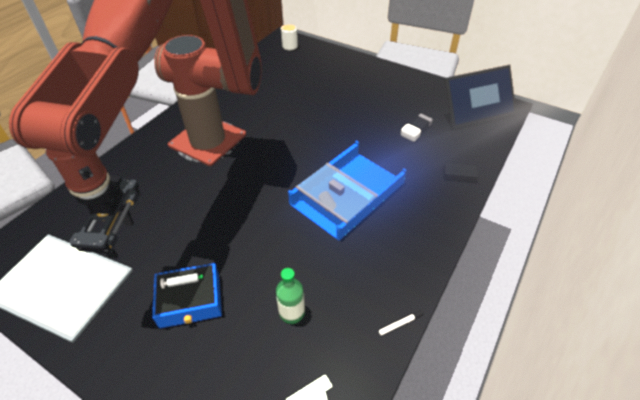

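View pics/wrist0.png

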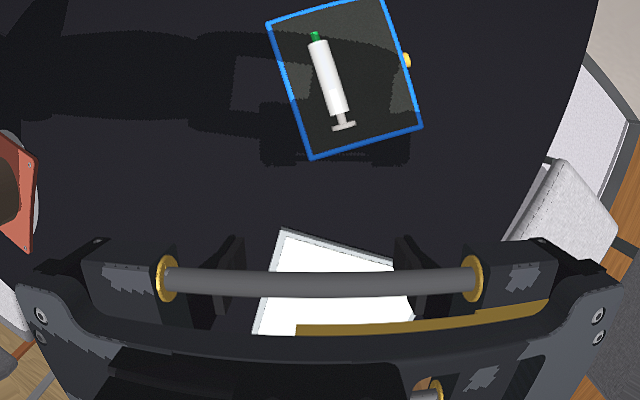

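```bash
cat > h.py <<'E'
import numpy as np
def ray(info,u,v,fish=False):
    x=(u-info['cx'])/info['fx'];y=(v-info['cy'])/info['fy']
    if fish:
        r=np.hypot(x,y);d=np.array([np.sin(r)*x/max(r,1e-9),np.sin(r)*y/max(r,1e-9),np.cos(r)])
    else: d=np.array([x,y,1.])
    P=np.array(info['pose']);return P[:3,3],P[:3,:3]@d
def at_z(info,u,v,z,fish=False):
    o,d=ray(info,u,v,fish);return o+d*(z-o[2])/d[2]
def proj(info,p,fish=False):
    P=np.array(info['pose']);c=P[:3,:3].T@(np.asarray(p,float)-P[:3,3])
    if fish:
        r=np.arctan2(np.hypot(c[0],c[1]),c[2]);n=np.hypot(c[0],c[1]);k=r/n
        return info['cx']+info['fx']*k*c[0],info['cy']+info['fy']*k*c[1]
    return info['cx']+info['fx']*c[0]/c[2],info['cy']+info['fy']*c[1]/c[2]
E
python3 - <<'E'
import cv2
im=cv2.imread('pics/top0.png')[120:235,220:365]
cv2.imwrite('pics/top0z.png',cv2.resize(im,None,fx=5,fy=5,interpolation=cv2.INTER_CUBIC))
from workcell import manip
from h import *
i=manip.camera_info('top')
for u,v,z in[(246,135,52),(352,153,52),(232,204,52),(340,222,52),(311,181,87),(321,186,42)]:print(u,v,at_z(i,u,v,z).round(1))
E
```

```text
246 135 [706.6 170.4  52. ]
352 153 [ 645.6 -146.    52. ]
232 204 [499.8 210.4  52. ]
340 222 [ 442.  -105.5   52. ]
311 181 [559.3 -23.8  87. ]
321 186 [549.6 -52.1  42. ]
```

View pics/top0z.png

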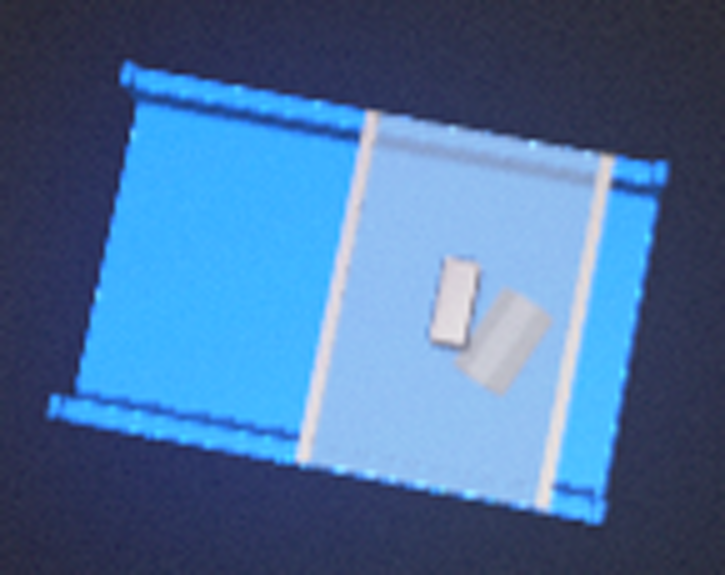

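Top picture shows the tray at about (574, 32), yaw about -11°, with the cover over the right (-y) half. The grip block is at (311,181), and the rest sits under the cover at (321,186). Moving above the grip.

```bash
python3 -m jog '[[[0.0285,0.0538,0],[0,0,-3.7],0.087],[[0.0285,0.0538,0],[0,0,-3.7],0.087],[[0.0285,0.0538,0],[0,0,-3.7],0.087],[[0.0285,0.0538,0],[0,0,-3.7],0.087],[[0.0285,0.0538,0],[0,0,-3.7],0.087]]'
python3 -m jog '[[[0.0285,0.0538,0],[0,0,-3.7],0.087],[[0.0285,0.0538,0],[0,0,-3.7],0.087],[[0.0285,0.0538,0],[0,0,-3.7],0.087],[[0.0285,0.0538,0],[0,0,-3.7],0.087],[[0.0285,0.0538,0],[0,0,-3.7],0.087]]'
python3 -m jog '[[[0,0,0],[0,0,0],0.087],[[0,0,0],[0,0,0],0.087],[[0,0,0],[0,0,0],0.087],[[0,0,0],[0,0,0],0.087],[[0,0,0],[0,0,0],0.087]]'
cat > look.py <<'E'
import sys,cv2
from workcell import manip
c,f=sys.argv[1:3]
s=manip.get_state();i=manip.camera_info(c);im=manip.get_image(c)[:,:,::-1]
cv2.imwrite(f'pics/{f}.png',im)
import numpy as np
from scipy.spatial.transform import Rotation as R
q=s['ee_rot'];M=R.from_quat([q[1],q[2],q[3],q[0]]).as_matrix()
print('t',s['time'],'tcp',s['tcp_pos'].round(1),'toolx',M[:,0].round(3),'z',M[:,2].round(3),'F',s['force'].round(1),'w',round(s['width'],1),'j',s['joint_positions'].round(2))
for n in sys.argv[3:]:
    r=manip.pinpoint(c,n);print(n,[(x['p'],x['centre']) for x in r[:2]])
import pickle;pickle.dump(i,open(f'pics/{f}.pkl','wb'))
E
python3 look.py wrist w1 cover_grip rest_mid tray
```

```text
time: 1.38
tcp_pos: [419.9, -289.6, 292.5]
ee_rot: [-0.0, 0.753, -0.658, 0.0]
force: [0.9, -0.3, 0.5]
width: 87.0
time: 2.0
tcp_pos: [562.6, -20.5, 292.6]
ee_rot: [0.0, -0.637, 0.771, -0.0]
force: [0.6, -1.5, -0.6]
width: 87.0
time: 2.62
tcp_pos: [561.6, -23.3, 292.4]
ee_rot: [0.0, -0.637, 0.771, -0.0]
force: [0.6, -0.0, 1.0]
width: 87.0
t 2.625 tcp [561.6 -23.3 292.4] toolx [-0.187 -0.982  0.   ] z [ 0. -0. -1.] F [ 0.6 -0.   1. ] w 87.0 j [-0.18  0.07  1.69 -0.    1.38  1.58]
cover_grip []
rest_mid [(0.53, [406.9, -528.5, -0.3])]
tray [(0.6, [573.7, 33.4, -0.4])]
```

View pics/w1.png

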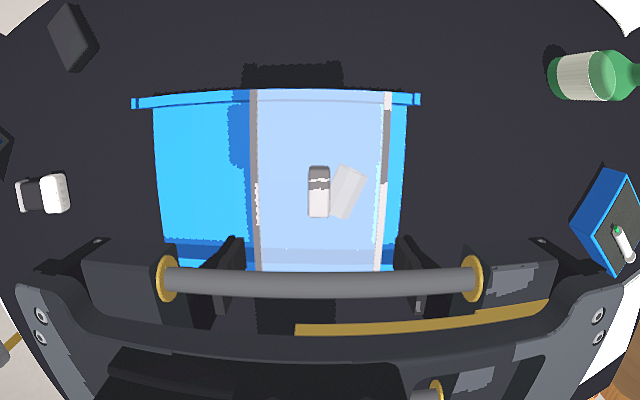

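```bash
python3 - <<'E'
import pickle,numpy as np,cv2
from h import *
i=pickle.load(open('pics/w1.pkl','rb'));print(i['pose'][:3,3],i['pose'][:3,2])
for u,v in[(309,166),(330,166),(308,217),(330,217),(319,191)]:print(u,v,at_z(i,u,v,87,1).round(1),at_z(i,u,v,57,1).round(1))
c=np.array([562,-22]);X=np.array([.982,-.19]);Y=np.array([.19,.982])
for z in(87,57):
  for a,b in((25,11),(25,-11),(-25,-11),(-25,11)):
    p=c+a*X+b*Y;print(z,np.round(proj(i,[*p,z],1),1))
im=cv2.imread('pics/w1.png')[140:240,270:400];cv2.imwrite('pics/w1z.png',cv2.resize(im,None,fx=6,fy=6))
E
```

```text
[636.53528464 -37.57543003 384.04917465] [-0.27388738  0.05090946 -0.96041342]
309 166 [591.7 -19.4  87. ] [587.2 -17.5  57. ]
330 166 [587.9 -39.4  87. ] [583.  -39.5  57. ]
308 217 [540.8  -8.3  87. ] [531.2  -5.3  57. ]
330 217 [536.7 -30.2  87. ] [526.6 -29.4  57. ]
319 191 [565.3 -24.3  87. ] [558.1 -22.9  57. ]
87 [306.1 169.7]
87 [328.8 169.8]
87 [328.2 218.6]
87 [306.5 218.5]
57 [307.3 164.9]
57 [327.9 165. ]
57 [327.4 209.8]
57 [307.5 209.8]
```

View pics/w1z.png

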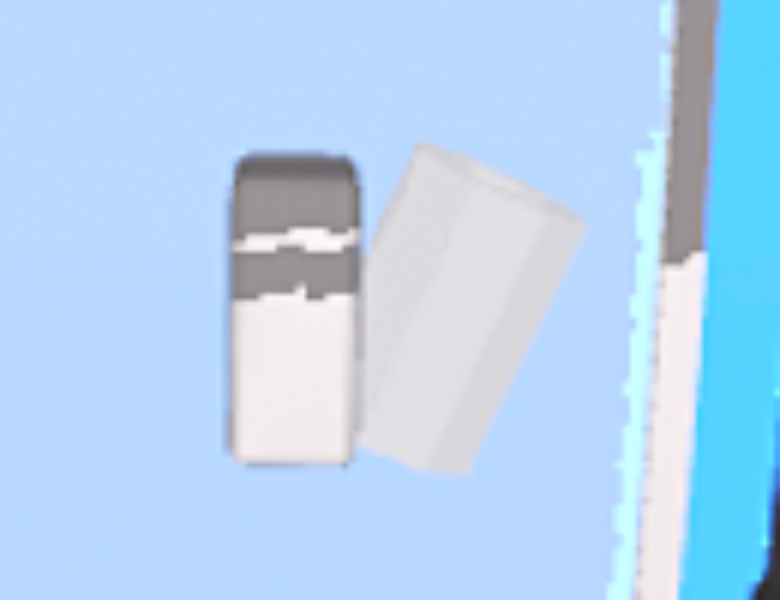

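```bash
python3 -m jog '[[[0.002,-0.001,-0.05],[0,0,0],0.087],[[0,0,-0.05],[0,0,0],0.087],[[0,0,-0.04],[0,0,0],0.087],[[0,0,-0.02],[0,0,0],0.087],[[0,0,0],[0,0,0],0.087]]'
python3 -m jog '[[[0,0,0],[0,0,0],0.01],[[0,0,0],[0,0,0],0.01],[[0,0,0],[0,0,0],0.01],[[0,0,0],[0,0,0],0.01],[[0,0,0],[0,0,0],0.01]]'
```

```text
time: 3.45
tcp_pos: [563.0, -23.2, 131.1]
ee_rot: [-0.001, -0.638, 0.77, 0.001]
force: [0.5, -0.1, 0.0]
width: 87.7
time: 4.08
tcp_pos: [563.8, -23.4, 132.4]
ee_rot: [0.0, -0.638, 0.77, -0.0]
force: [0.0, 0.8, 0.3]
width: 45.0
```

```bash
python3 -m jog '[[[0,0,0],[0,0,0],0.01],[[0,0,0],[0,0,0],0.01],[[0,0,0],[0,0,0],0.01],[[0,0,0],[0,0,0],0.01],[[0,0,0],[0,0,0],0.01]]'
python3 -m jog '[[[0.004,0.0206,0],[0,0,0],0.01],[[0.004,0.0206,0],[0,0,0],0.01],[[0.004,0.0206,0],[0,0,0],0.01],[[0.004,0.0206,0],[0,0,0],0.01],[[0.004,0.0206,0],[0,0,0],0.01]]'
```

```text
time: 4.7
tcp_pos: [563.7, -23.4, 132.2]
ee_rot: [0.0, -0.638, 0.77, 0.0]
force: [0.5, -0.3, -0.8]
width: 21.7
time: 5.32
tcp_pos: [585.3, 81.1, 132.2]
ee_rot: [0.001, -0.638, 0.77, -0.001]
force: [9.3, -4.8, -8.4]
width: 21.7
```

```bash
python3 -m jog '[[[0.0015,0.0098,0],[0,0,0],0.01],[[0.0015,0.0098,0],[0,0,0],0.01],[[0.0005,0.0049,0],[0,0,0],0.01],[[0.0005,0.003,0],[0,0,0],0.01],[[0,0,0],[0,0,0],0.01]]'
```

```text
time: 5.95
tcp_pos: [590.7, 108.2, 132.3]
ee_rot: [0.003, -0.638, 0.77, -0.003]
force: [14.8, -1.7, -13.4]
width: 21.7
```

```bash
python3 -m jog '[[[0.002,0.003,0],[0,0,0],0.01],[[0.001,0.003,0],[0,0,0],0.01],[[0.0006,0.003,0],[0,0,0],0.01],[[0.0006,0.003,0],[0,0,0],0.01],[[0,0,0],[0,0,0],0.01]]'; python3 look.py top t2 cover_grip tray rest_mid
```

```text
time: 6.58
tcp_pos: [592.2, 113.2, 132.1]
ee_rot: [-0.005, -0.638, 0.77, -0.004]
force: [0.4, -31.9, 1.3]
width: 21.8
t 6.575 tcp [592.2 113.2 132.1] toolx [-0.185 -0.983  0.013] z [-0.001 -0.013 -1.   ] F [  0.4 -31.9   1.3] w 21.8 j [ 0.06  0.33  1.71 -0.01  1.1   1.83]
cover_grip [(0.61, [593.5, 111.6, 69.6]), (0.18, [580.4, 32.1, -3.3])]
tray [(0.58, [578.3, 35.5, -0.1])]
rest_mid [(0.79, [544.1, -53.3, 24.0])]
```

View pics/t2.png

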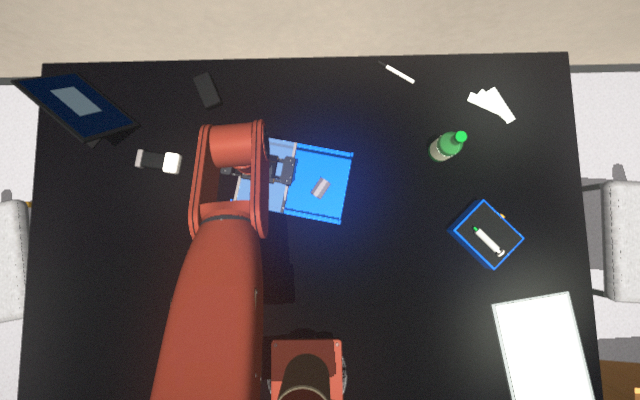

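```bash
python3 -m jog '[[[0,-0.004,0],[0,0,0],0.01],[[0,0,0],[0,0,0],0.07],[[0,0,0],[0,0,0],0.07],[[0,0,0],[0,0,0],0.07],[[0,0,0],[0,0,0],0.07]]'
python3 -m jog '[[[0,0,0],[0,0,0],0.07],[[0,0,0],[0,0,0],0.07],[[0,0,0.02],[0,0,0],0.07],[[0,0,0.05],[0,0,0],0.087],[[0,0,0.05],[0,0,0],0.087]]'
```

```text
time: 7.4
tcp_pos: [591.8, 116.1, 132.2]
ee_rot: [-0.0, -0.638, 0.77, 0.0]
force: [-0.7, 0.7, -0.1]
width: 53.8
time: 8.02
tcp_pos: [591.9, 115.1, 254.8]
ee_rot: [0.0, -0.638, 0.77, -0.0]
force: [0.8, 0.3, 0.6]
width: 82.1
```

```bash
python3 -m jog '[[[0.005,-0.05,0],[0,0,-8],0.087],[[0.005,-0.05,0],[0,0,-8],0.087],[[0.008,-0.05,0],[0,0,-7],0.087],[[0.008,-0.05,-0.02],[5.6,8.3,0],0.087],[[0.008,-0.03,-0.02],[5.6,8.3,0],0.087]]'
python3 -m jog '[[[0,0,-0.02],[5.6,8.3,0],0.087],[[0,0,-0.03],[0,0,0],0.087],[[0,0,0],[0,0,0],0.087],[[0,0,0],[0,0,0],0.087],[[0,0,0],[0,0,0],0.087]]'
python3 look.py wrist w3 rest_mid
python3 - <<'E'
import cv2
cv2.imwrite('pics/w3z.png',cv2.resize(cv2.imread('pics/w3.png')[100:300,200:440],None,fx=3,fy=3,interpolation=cv2.INTER_CUBIC))
E
```

```text
time: 8.65
tcp_pos: [626.8, -117.5, 215.6]
ee_rot: [-0.08, -0.464, 0.869, 0.154]
force: [1.6, -0.1, 0.4]
width: 86.7
time: 9.28
tcp_pos: [627.0, -114.8, 165.3]
ee_rot: [-0.12, -0.456, 0.852, 0.227]
force: [-0.5, -0.6, -0.3]
width: 86.6
t 9.275 tcp [ 627.  -114.8  165.3] toolx [-0.555 -0.832 -0.004] z [-0.411  0.278 -0.868] F [-0.5 -0.6 -0.3] w 86.6 j [-0.36  0.68  1.22  0.12  1.74  1.79]
rest_mid [(0.66, [544.1, -49.5, 23.6])]
```

View pics/w3.png

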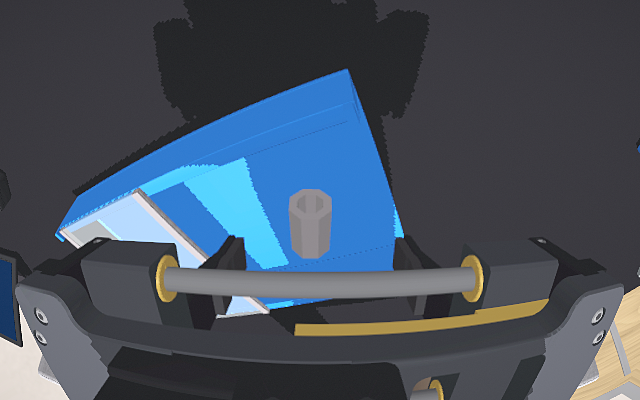

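View pics/w3z.png

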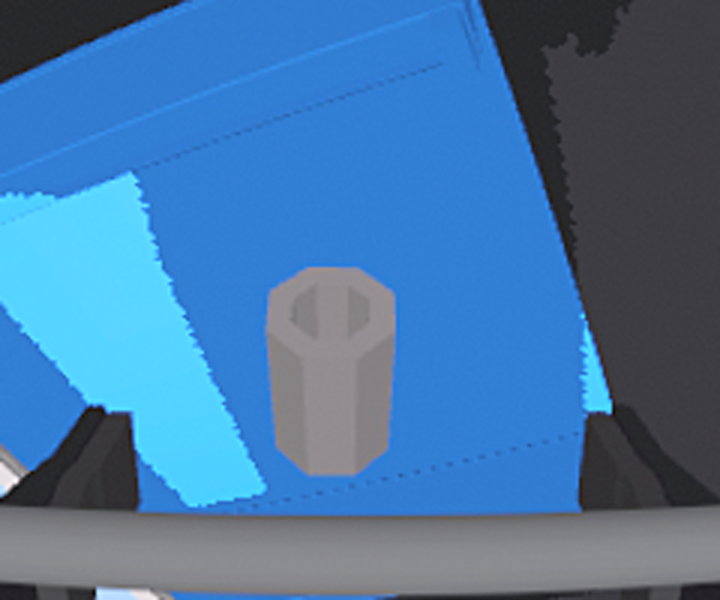

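The wrist picture shows the rest at (310,225) with its upper end (toward world +x,-y) facing the camera. The hole walls run down out of sight with no floor visible, so this is the deep end. Measuring the bar for the grasp.

```bash
python3 - <<'E'
import pickle,numpy as np
from h import *
i=pickle.load(open('pics/w3.pkl','rb'))
e=at_z(i,200+331/3,100+311/3,24,1);print('end centre',e)
# top flat edges: rim lower edge (302,347)-(360,347)?; bottom end (313,475)-(358,475) at z=42
z=lambda u,v,h:at_z(i,200+u/3,100+v/3,h,1)
a,b,c,d=z(302,350,42),z(358,350,42),z(313,475,42),z(358,475,42)
print(a,b,c,d); m1=(a+b)/2;m2=(c+d)/2;print(m1,m2,(m1+m2)/2,np.linalg.norm(m1-m2),np.degrees(np.arctan2(*(m1-m2)[[1,0]])))
# fit via mask of silhouettes
from workcell import manip
from scipy.optimize import minimize
from scipy.spatial import ConvexHull
import cv2
r=manip.outline_of('wrist','rest_mid');m=r[0]['mask'];print(r[0]['p'],m.sum())
R8=18/np.cos(np.pi/8)
def pts(x,y,t):
    P=[]
    for s in(-28,28):
        for k in range(8):
            g=np.pi/8+k*np.pi/4
            P.append([x+s*np.cos(t)-R8*np.cos(g)*np.sin(t),y+s*np.sin(t)+R8*np.cos(g)*np.cos(t),24+R8*np.sin(g)])
    return P
def cost(v):
    q=np.array([proj(i,p,1) for p in pts(v[0],v[1],v[2]/50)],np.float32)
    im=np.zeros((1600,2560),np.uint8);cv2.fillConvexPoly(im,cv2.convexHull((q*4+1.5).round().astype(np.int32)),1)
    im=cv2.resize(im.astype(np.float32),(640,400),interpolation=cv2.INTER_AREA)
    return np.abs(im-m).sum()
best=min((minimize(cost,[544+dx,-51,50*np.radians(t0)],method='Nelder-Mead',options=dict(initial_simplex=None,xatol=.05)) for dx in(-4,4) for t0 in(-36,-30)),key=lambda r:r.fun)
print(best.x[:2],np.degrees(best.x[2]/50),best.fun)
E
```

```text
end centre [567.84518673 -66.31277209  24.        ]
[574.84964298 -62.23099641  42.        ] [566.62428595 -74.7057878   42.        ] [525.0019661  -30.00660267  42.        ] [517.23514407 -41.90379462  42.        ]
[570.73696446 -68.4683921   42.        ] [521.11855508 -35.95519865  42.        ] [545.92775977 -52.21179538  42.        ] 59.32195460575088 -33.2354115444693
0.7 2574
[545.43448292 -50.67597704] -34.23561064694516 84.0625
```

```bash
python3 -m jog '[[[-0.027,0.021,0],[-5.6,-8.3,0],0.087],[[-0.027,0.021,0],[-5.6,-8.3,0],0.087],[[-0.027,0.021,0],[-5.6,-8.3,0],0.087],[[0,0,0],[0,0,0],0.087],[[0,0,0],[0,0,0],0.087]]'
python3 look.py wrist w4 rest_mid
```

```text
time: 10.05
tcp_pos: [545.7, -51.8, 163.9]
ee_rot: [0.001, -0.472, 0.882, -0.001]
force: [-0.1, 0.5, 0.1]
width: 87.2
t 10.05 tcp [545.7 -51.8 163.9] toolx [-0.555 -0.832 -0.001] z [ 0.002 -0.    -1.   ] F [-0.1  0.5  0.1] w 87.2 j [-0.24  0.17  1.84  0.    1.13  1.92]
rest_mid [(0.66, [543.4, -46.4, 23.5])]
```

View pics/w4.png

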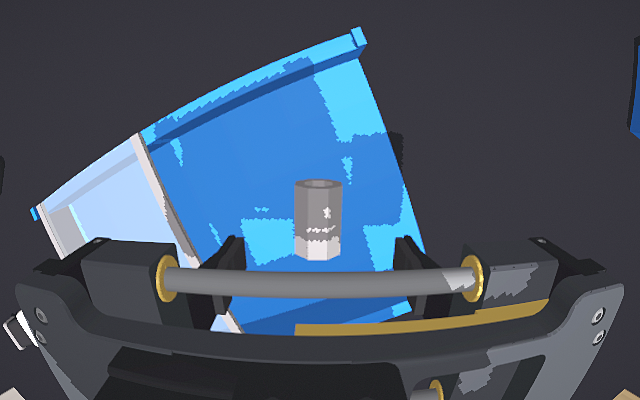

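The rest (318,220) lies centred between the fingers and aligned with them, with its deep end at (318,183). Going down to TCP z 82.

```bash
python3 -m jog '[[[0,0,-0.035],[0,0,0],0.087],[[0,0,-0.03],[0,0,0],0.087],[[0,0,-0.017],[0,0,0],0.087],[[0,0,0],[0,0,0],0.087],[[0,0,0],[0,0,0],0.02]]'
python3 -m jog '[[[0,0,0],[0,0,0],0.02],[[0,0,0],[0,0,0],0.02],[[0,0,0],[0,0,0],0.02],[[0,0,0],[0,0,0],0.02],[[0,0,0],[0,0,0],0.02]]'
python3 -m jog '[[[0,0,0],[0,0,0],0.02],[[0,0,0],[0,0,0],0.02],[[0,0,0],[0,0,0],0.02],[[0,0,0],[0,0,0],0.02],[[0,0,0],[0,0,0],0.02]]'
```

```text
time: 10.78
tcp_pos: [546.3, -52.3, 81.3]
ee_rot: [0.001, -0.472, 0.882, -0.001]
force: [0.2, 0.8, 0.0]
width: 82.9
time: 11.4
tcp_pos: [545.0, -51.8, 80.3]
ee_rot: [0.0, -0.472, 0.882, 0.0]
force: [0.6, -0.9, 1.2]
width: 35.9
time: 12.02
tcp_pos: [545.0, -51.8, 80.3]
ee_rot: [0.0, -0.472, 0.882, 0.0]
force: [-0.6, 0.4, 2.5]
width: 35.6
```

```bash
python3 -m jog '[[[0,0,0.03],[0,0,0],0.02],[[0,0,0.05],[0,0,0],0.02],[[0,0,0.05],[0,0,0],0.02],[[0,0,0.05],[0,0,0],0.02],[[0,0,0.05],[0,0,0],0.02]]'
python3 -m jog '[[[-0.02,0,0],[-5.55,-8.32,0],0.02],[[-0.02,0,0.02],[-5.55,-8.32,0],0.02],[[-0.02,0,0.02],[-5.55,-8.32,0],0.02],[[-0.02,0,0.02],[-5.55,-8.32,0],0.02],[[-0.02,0,0.02],[-5.55,-8.32,0],0.02]]'
python3 look.py wrist w5
```

```text
time: 12.65
tcp_pos: [544.6, -51.9, 311.5]
ee_rot: [-0.0, -0.472, 0.882, 0.0]
force: [1.1, -0.1, -1.1]
width: 35.6
time: 13.28
tcp_pos: [444.2, -51.9, 390.9]
ee_rot: [0.201, -0.427, 0.798, -0.375]
force: [-0.5, -0.0, -0.6]
width: 35.2
t 13.275 tcp [444.2 -51.9 390.9] toolx [-0.555 -0.832 -0.001] z [ 0.641 -0.427 -0.638] F [-0.5 -0.  -0.6] w 35.2 j [-0.05 -0.76  2.31 -0.55  0.86  2.31]
```

View pics/w5.png

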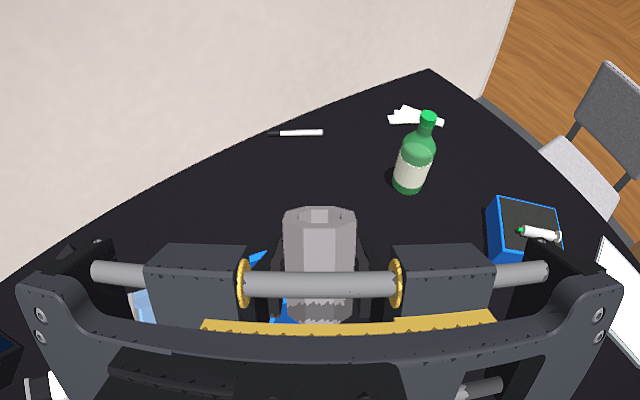

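```bash
python3 -m jog '[[[0.04,0,0],[0,0,10],0.02],[[0.04,0,0],[0,0,10],0.02],[[0.03,0,0],[-2.35,-9.62,0],0.02],[[0.02,0,0],[-2.35,-9.62,0],0.02],[[0,0,0],[-2.35,-9.62,0],0.02]]'
python3 -m jog '[[[0,0,0],[-2.35,-9.62,0],0.02],[[0,0,0],[0,0,0],0.02],[[0,0,0],[0,0,0],0.02],[[0,0,0],[0,0,0],0.02],[[0,0,0],[0,0,0],0.02]]'
python3 look.py wrist w6; python3 look.py top t6 rest_mid cover_grip;python3 look.py scene s6 rest_mid cover_grip
python3 - <<'E'
import cv2,pickle
cv2.imwrite('pics/w6z.png',cv2.resize(cv2.imread('pics/w6.png')[130:330,200:440],None,fx=3,fy=3,interpolation=cv2.INTER_CUBIC))
E
```

```text
time: 13.95
tcp_pos: [538.0, -64.8, 393.8]
ee_rot: [0.303, -0.488, 0.664, -0.479]
force: [0.4, -1.1, -0.3]
width: 35.8
time: 14.58
tcp_pos: [523.3, -69.0, 414.1]
ee_rot: [0.305, -0.487, 0.628, -0.524]
force: [0.7, -0.1, -1.1]
width: 35.7
t 14.575 tcp [523.3 -69.  414.1] toolx [-0.339 -0.932  0.128] z [ 0.894 -0.361 -0.264] F [ 0.7 -0.1 -1.1] w 35.7 j [-0.18 -0.69  2.43 -1.09  0.22  2.57]
t 14.625 tcp [523.2 -69.  414.1] toolx [-0.339 -0.932  0.128] z [ 0.894 -0.361 -0.264] F [-0.2  0.2 -0.6] w 35.5 j [-0.18 -0.69  2.43 -1.09  0.22  2.57]
rest_mid [(0.83, [574.7, -91.4, 397.3]), (0.58, [639.7, 442.0, 4.3])]
cover_grip [(0.93, [591.6, 111.4, 71.5])]
t 14.775 tcp [523.1 -69.  414.2] toolx [-0.339 -0.932  0.128] z [ 0.894 -0.361 -0.263] F [-0.   0.1 -1.1] w 35.4 j [-0.18 -0.69  2.43 -1.09  0.22  2.57]
rest_mid [(0.53, [572.7, -89.1, 402.3])]
cover_grip [(0.98, [591.4, 113.5, 74.3])]
```

View pics/w6z.png

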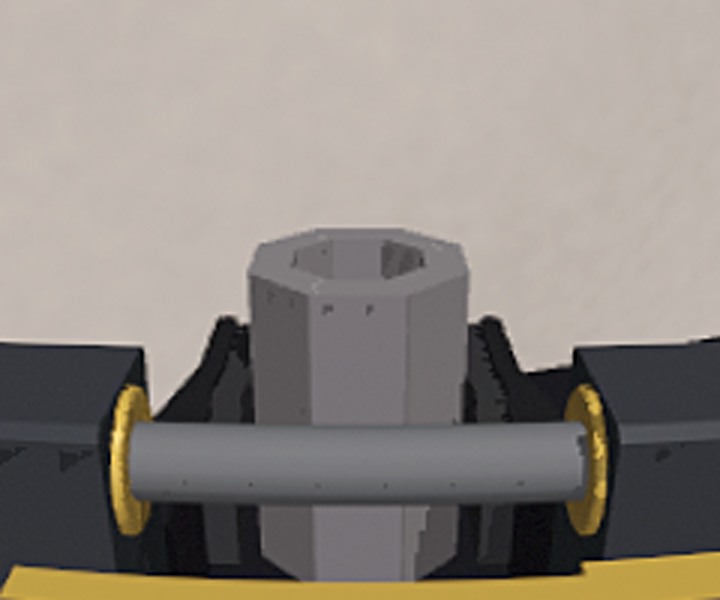

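View pics/t6.png

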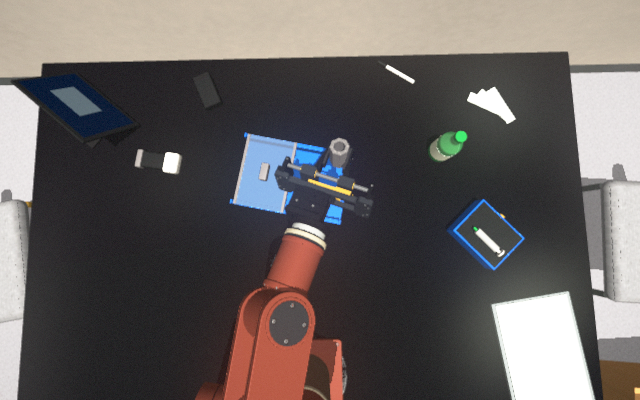

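View pics/s6.png

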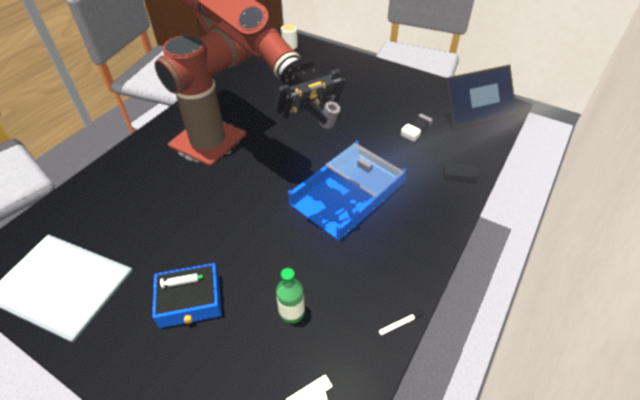

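```bash
cat > kin.py <<'E'
import numpy as np
from scipy.spatial.transform import Rotation as R
from scipy.optimize import least_squares
ry=lambda a:R.from_euler('y',a).as_matrix();rz=lambda a:R.from_euler('z',a).as_matrix()
def fk(j,p):
    d1,a1,L2,L3,a3,L6,b=p
    A=rz(j[0]);B=A@ry(j[1]);C=B@ry(j[2])   # links along local z (up); sum angle from vertical
    o=A@np.array([a1,b,d1])+B@np.array([0,0,L2])+C@np.array([a3,0,L3])
    W=C@rz(j[3])@ry(j[4])@rz(j[5])
    return o+W@np.array([0,0,L6]),W
E
python3 - <<'E'
from kin import *
D=[([-1.238,.2212,1.5276,0,1.3947,-.1261],[276.6,-559.9,291.2],[.443,-.897,0]),
([-.18,.07,1.69,0,1.38,1.58],[561.6,-23.3,292.4],[-.187,-.982,0]),
([.06,.33,1.71,-.01,1.10,1.83],[592.2,113.2,132.1],[-.185,-.983,.013]),
([-.36,.68,1.22,.12,1.74,1.79],[627,-114.8,165.3],[-.555,-.832,-.004]),
([-.24,.17,1.84,0,1.13,1.92],[545.7,-51.8,163.9],[-.555,-.832,-.001]),
([-.05,-.76,2.31,-.55,.86,2.31],[444.2,-51.9,390.9],[-.555,-.832,-.001]),
([-.18,-.69,2.43,-1.09,.22,2.57],[523.2,-69,414.1],[-.339,-.932,.128])]
def f(p):return np.concatenate([fk(j,p)[0]-t for j,t,_ in D])
r=least_squares(f,[300,0,425,400,0,150,79],loss='soft_l1',f_scale=5)
print(r.x.round(1));print(f(r.x).reshape(-1,3).round(1))
for j,t,x in D:print(fk(j,r.x)[1][:,0].round(3),fk(j,r.x)[1][:,2].round(3),x)
E
```

```text
[312.9   6.9 416.  539.9  57.1 278.   79.5]
[[ 0.7  0.9 -2.2]
 [-0.4  1.9 -0.1]
 [-0.  -0.5  1.3]
 [ 0.9 -1.6  0.2]
 [-0.3  0.1 -0.2]
 [ 0.1 -1.   1.9]
 [ 0.2 -0.2 -0.9]]
[-0.443  0.897  0.002] [-0.001  0.002 -1.   ] [0.443, -0.897, 0]
[0.188 0.982 0.   ] [ 0.002 -0.    -1.   ] [-0.187, -0.982, 0]
[ 0.193  0.981 -0.008] [ 0.002 -0.009 -1.   ] [-0.185, -0.983, 0.013]
[0.557 0.83  0.007] [-0.404  0.278 -0.872] [-0.555, -0.832, -0.004]
[0.556 0.831 0.001] [ 0.002 -0.    -1.   ] [-0.555, -0.832, -0.001]
[ 0.553  0.833 -0.001] [ 0.645 -0.429 -0.632] [-0.555, -0.832, -0.001]
[ 0.336  0.933 -0.13 ] [ 0.895 -0.36  -0.264] [-0.339, -0.932, 0.128]
```

```bash
cat >> kin.py <<'E'
P=[312.9,6.9,416.,539.9,57.1,278.,79.5]
lo=np.array([-2.98,-.91,.09,-1.24,.2,-2.68]);hi=np.array([2.98,2.08,2.57,4.39,2.65,2.68])
def fkt(j):
    t,W=fk(j,P);return t,W@np.diag([-1,-1,1])
def goal(h):
    c,s=np.cos(h),np.sin(h);return np.array([[s,0,c],[-c,0,s],[0,-1,0]])
def ik(t,W,j0):
    def f(j):
        a,b=fkt(j);return np.r_[(a-t)/1000,R.from_matrix(b@W.T).as_rotvec()]
    r=least_squares(f,np.clip(j0,lo+.02,hi-.02),bounds=(lo,hi));return r.x,np.abs(r.fun).max()
E
python3 - <<'E'
from kin import *
rng=np.random.default_rng(0);out=[]
for h in range(-60,121,20):
  for x in(450,600):
    for y in(-200,-70,50):
      for z in(300,400,550,700,800):
        for k in range(5):
            j,e=ik([x,y,z],goal(np.radians(h)),rng.uniform(lo,hi))
            if e<1e-4:
                m=np.minimum(j-lo,hi-j).min();out.append((m,h,x,y,z,j.round(2)))
out.sort(key=lambda o:-o[0])
for z in(300,400,550,700,800):
    print(z,[ (round(o[0],2),*o[1:4],list(o[5])) for o in out if o[4]==z][:4])
E
```

```text
300 [(np.float64(0.81), 80, 600, 50, [np.float64(-0.52), np.float64(0.49), np.float64(1.75), np.float64(1.35), np.float64(1.84), np.float64(-0.7)]), (np.float64(0.81), 80, 600, 50, [np.float64(-0.52), np.float64(0.49), np.float64(1.75), np.float64(1.35), np.float64(1.84), np.float64(-0.7)]), (np.float64(0.81), 80, 600, 50, [np.float64(-0.52), np.float64(0.49), np.float64(1.75), np.float64(1.35), np.float64(1.84), np.float64(-0.7)]), (np.float64(0.79), 60, 600, -200, [np.float64(-0.89), np.float64(0.57), np.float64(1.63), np.float64(1.35), np.float64(1.86), np.float64(-0.66)])]
400 [(np.float64(0.78), 80, 600, 50, [np.float64(-0.52), np.float64(0.33), np.float64(1.73), np.float64(1.4), np.float64(1.87), np.float64(-0.52)]), (np.float64(0.76), 60, 600, -200, [np.float64(-0.89), np.float64(0.42), np.float64(1.62), np.float64(1.4), np.float64(1.89), np.float64(-0.49)]), (np.float64(0.76), 60, 600, -200, [np.float64(-0.89), np.float64(0.42), np.float64(1.62), np.float64(1.4), np.float64(1.89), np.float64(-0.49)]), (np.float64(0.73), 60, 600, -70, [np.float64(-0.74), np.float64(0.25), np.f
[... 1141 characters left out ...]
np.float64(-0.92), np.float64(-0.03), np.float64(1.55), np.float64(1.57), np.float64(1.62), np.float64(0.05)])]
800 [(np.float64(0.89), 40, 600, -200, [np.float64(-0.92), np.float64(-0.02), np.float64(1.36), np.float64(1.58), np.float64(1.62), np.float64(0.24)]), (np.float64(0.89), 40, 600, -200, [np.float64(-0.92), np.float64(-0.02), np.float64(1.36), np.float64(1.58), np.float64(1.62), np.float64(0.24)]), (np.float64(0.87), 60, 600, -70, [np.float64(-0.74), np.float64(0.01), np.float64(1.32), np.float64(1.62), np.float64(1.78), np.float64(0.24)]), (np.float64(0.87), 60, 600, -70, [np.float64(-0.74), np.float64(0.01), np.float64(1.32), np.float64(1.62), np.float64(1.78), np.float64(0.24)])]
```

```bash
python3 - <<'E'
from kin import *
j=np.array([-.18,-.69,2.43,-1.09,.22,2.57]);t=np.array([523.2,-69,414.1]);W=fkt(j)[1]
rows=[]
hd=lambda W:np.arctan2(W[1,2],W[0,2])
import sys
def step(d,rv):
    global j,t,W
    t=t+d;W=R.from_rotvec(np.radians(rv)).as_matrix()@W
    jn,e=ik(t,W,j);v=np.abs(jn-j)*8/np.array([2.57,2.57,3.01,3.14,3.14,3.14]);j=jn
    print(np.round(rv,2),t.round(0),'e',round(e,4),j.round(2),'v',v.max().round(2))
tx=W[:,0]
print(W.round(3))
# tilt down 40 deg
for k in range(4): step([8,0,10],-10*W[:,0] if False else -W[:,0]*-10*-1)
for k in range(9): step([5,0,0],[0,0,9.5])
print(W.round(3),np.degrees(hd(W)))
G=goal(np.radians(60));rv=np.degrees(R.from_matrix(G@W.T).as_rotvec());n=int(np.ceil(np.linalg.norm(rv)/9.5));print(n,rv)
for k in range(n): step([0,0,0],rv/n)
print(W.round(3))
E
```

```text
[[-0.336 -0.293  0.895]
 [-0.933 -0.027 -0.36 ]
 [ 0.13  -0.956 -0.264]]
[ 3.36  9.33 -1.3 ] [531. -69. 424.] e 0.0 [-0.16 -0.64  2.3  -0.56  0.42  2.05] v 1.35
[ 3.36  9.33 -1.3 ] [539. -69. 434.] e 0.0 [-0.16 -0.56  2.16 -0.39  0.64  1.89] v 0.56
[ 3.36  9.33 -1.3 ] [547. -69. 444.] e 0.0 [-0.16 -0.46  2.01 -0.3   0.85  1.82] v 0.54
[ 3.36  9.33 -1.3 ] [555. -69. 454.] e 0.0 [-0.16 -0.34  1.85 -0.24  1.06  1.77] v 0.53
[0.  0.  9.5] [560. -69. 454.] e 0.0 [-0.22 -0.36  1.86 -0.1   1.03  1.51] v 0.66
[0.  0.  9.5] [565. -69. 454.] e 0.0 [-0.29 -0.36  1.87  0.06  1.02  1.24] v 0.68
[0.  0.  9.5] [570. -69. 454.] e 0.0 [-0.35 -0.35  1.86  0.21  1.05  0.98] v 0.66
[0.  0.  9.5] [575. -69. 454.] e 0.0 [-0.4  -0.32  1.83  0.33  1.1   0.74] v 0.62
[0.  0.  9.5] [580. -69. 454.] e 0.0 [-0.45 -0.28  1.8   0.44  1.17  0.52] v 0.56
[0.  0.  9.5] [585. -69. 454.] e 0.0 [-0.48 -0.22  1.76  0.51  1.26  0.33] v 0.5
[0.  0.  9.5] [590. -69. 454.] e 0.0 [-0.5  -0.16  1.7   0.57  1.35  0.15] v 0.44
[0.  0.  9.5] [595. -69. 454.] e 0.0 [-0.52 -0.09  1.64  0.6   1.44 -0.  ] v 0.4
[0.  0.  9.5] [600. -69. 454.] e 0.0 [-0.52 -0.02  1.57  0.61  1.53 -0.14] v 0.36
[[ 0.903 -0.272  0.331]
 [-0.409 -0.781  0.473]
 [ 0.13  -0.563 -0.817]] 55.01678084457616
6 [ 52.36404303 -19.17453999  -1.60850638]
[ 8.73 -3.2  -0.27] [600. -69. 454.] e 0.0 [-0.58 -0.01  1.61  0.77  1.56 -0.2 ] v 0.41
[ 8.73 -3.2  -0.27] [600. -69. 454.] e 0.0 [-0.64  0.01  1.65  0.93  1.59 -0.26] v 0.39
[ 8.73 -3.2  -0.27] [600. -69. 454.] e 0.0 [-0.68  0.04  1.7   1.07  1.62 -0.3 ] v 0.37
[ 8.73 -3.2  -0.27] [600. -69. 454.] e 0.0 [-0.71  0.08  1.74  1.21  1.67 -0.35] v 0.36
[ 8.73 -3.2  -0.27] [600. -69. 454.] e 0.0 [-0.73  0.12  1.78  1.35  1.71 -0.39] v 0.35
[ 8.73 -3.2  -0.27] [600. -69. 454.] e 0.0 [-0.74  0.17  1.81  1.49  1.76 -0.42] v 0.34
[[ 0.866 -0.     0.5  ]
 [-0.5   -0.     0.866]
 [-0.    -1.     0.   ]]
```

```bash
python3 -m jog '[[[0.004,0,0.005],[1.2,3.3,-0.5],0.02],[[0.004,0,0.005],[1.7,4.7,-0.7],0.02],[[0.004,0,0.005],[1.7,4.7,-0.7],0.02],[[0.01,0,0.012],[3.4,9.3,-1.3],0.02],[[0.01,0,0.012],[3.4,9.3,-1.3],0.02]]'
python3 -m jog '[[[0.005,0,0],[1.7,4.7,-0.7],0.02],[[0.005,0,0],[0,0,9.5],0.02],[[0.005,0,0],[0,0,9.5],0.02],[[0.005,0,0],[0,0,9.5],0.02],[[0.005,0,0],[0,0,9.5],0.02]]'
python3 -m jog '[[[0.005,0,0],[0,0,9.5],0.02],[[0.005,0,0],[0,0,9.5],0.02],[[0.005,0,0],[0,0,9.5],0.02],[[0.005,0,0],[0,0,9.5],0.02],[[0.005,0,0],[0,0,9.5],0.02]]'
cat > rem.py <<'E'
from kin import *;from workcell import manip
s=manip.get_state();q=s['ee_rot'];W=R.from_quat([q[1],q[2],q[3],q[0]]).as_matrix();h=np.radians(60)
print(s['time'],s['tcp_pos'].round(1),s['joint_positions'].round(2),s['joint_velocities'].round(3),s['width'],s['force']);print(W.round(3));print(np.degrees(R.from_matrix(goal(h)@W.T).as_rotvec()).round(2))
E
python3 rem.py
```

```text
time: 15.55
tcp_pos: [554.9, -68.4, 454.2]
ee_rot: [0.15, -0.555, 0.754, -0.319]
force: [0.8, -1.3, 0.3]
width: 35.6
time: 16.18
tcp_pos: [580.0, -69.0, 453.5]
ee_rot: [-0.213, 0.78, -0.541, 0.231]
force: [-0.5, 0.2, -2.4]
width: 35.8
time: 16.8
tcp_pos: [605.1, -69.5, 453.2]
ee_rot: [-0.288, 0.932, -0.181, 0.126]
force: [0.2, 1.4, -0.7]
width: 35.8
16.8 [605.1 -69.5 453.2] [-0.52 -0.    1.57  0.64  1.52 -0.15] [-0.027  0.599 -0.584  0.113  0.787 -1.101] 35.78757125198708 [ 0.20716935  1.42173542 -0.71235583]
[[ 0.903 -0.265  0.339]
 [-0.41  -0.768  0.492]
 [ 0.13  -0.583 -0.802]]
[ 51.12 -18.5   -1.64]
```

```bash
python3 -m jog '[[[0,0,0],[8.5,-3.1,-0.3],0.02],[[0,0,0],[8.5,-3.1,-0.3],0.02],[[0,0,0],[8.5,-3.1,-0.3],0.02],[[0,0,0],[8.5,-3.1,-0.3],0.02],[[0,0,0],[8.5,-3.1,-0.3],0.02]]'
python3 -m jog '[[[0,0,0],[5,-1.8,-0.1],0.02],[[0,0,0],[0,0,0],0.02],[[0,0,0],[0,0,0],0.02],[[0,0,0],[0,0,0],0.02],[[0,0,0],[0,0,0],0.02]]'
python3 rem.py
```

```text
time: 17.42
tcp_pos: [605.1, -69.8, 453.3]
ee_rot: [-0.626, 0.735, -0.189, 0.178]
force: [-0.2, 0.9, -1.0]
width: 35.9
time: 18.05
tcp_pos: [605.1, -68.8, 454.1]
ee_rot: [-0.659, 0.706, -0.186, 0.181]
force: [0.2, 0.8, -1.9]
width: 35.7
18.05 [605.1 -68.8 454.1] [-0.72  0.15  1.79  1.44  1.72 -0.39] [-0.002  0.003  0.006  0.003  0.002 -0.001] 35.661534591116876 [ 0.24444578  0.77583101 -1.88506593]
[[ 0.865 -0.025  0.501]
 [-0.502 -0.063  0.863]
 [ 0.01  -0.998 -0.067]]
[ 3.61 -1.43  0.13]
```

```bash
python3 -m jog '[[[0,0,0],[3.6,-1.4,0.1],0.02],[[0,0,0],[0,0,0],0.02],[[0,0,0],[0,0,0],0.02],[[0,0,0],[0,0,0],0.02],[[0,0,0],[0,0,0],0.02]]'
python3 rem.py
python3 look.py wrist w7 rest_mid; python3 look.py top t7 rest_mid cover_grip;python3 look.py scene s7 rest_mid cover_grip
python3 - <<'E'
import cv2,numpy as np
cv2.imwrite('pics/w7z.png',cv2.resize(cv2.imread('pics/w7.png')[130:330,200:440],None,fx=3,fy=3,interpolation=cv2.INTER_CUBIC))
a=cv2.imread('pics/t7.png')[100:230,220:390];b=cv2.imread('pics/s7.png')[40:240,250:420]
cv2.imwrite('pics/ts7.png',np.hstack([cv2.resize(x,(400,int(400*x.shape[0]/x.shape[1])))[:300] for x in(a,b)]))
E
```

```text
time: 18.68
tcp_pos: [605.0, -69.0, 453.6]
ee_rot: [0.683, -0.683, 0.184, -0.183]
force: [-0.5, 0.0, -0.5]
width: 35.4
18.675 [605.  -69.  453.6] [-0.72  0.17  1.8   1.49  1.75 -0.41] [0.    0.002 0.001 0.001 0.001 0.   ] 35.40819650648924 [-0.54369859  0.02977097 -0.46644925]
[[ 0.866 -0.001  0.501]
 [-0.501  0.001  0.866]
 [-0.001 -1.     0.   ]]
[-0.05 -0.07  0.04]
t 18.675 tcp [605.  -69.  453.6] toolx [ 0.866 -0.501 -0.001] z [0.501 0.866 0.   ] F [-0.5  0.  -0.5] w 35.4 j [-0.72  0.17  1.8   1.49  1.75 -0.41]
rest_mid [(0.58, [630.4, -17.1, 452.1])]
t 18.775 tcp [605.  -69.  453.5] toolx [ 0.866 -0.501 -0.002] z [0.501 0.866 0.   ] F [ 1.   0.1 -1.9] w 35.9 j [-0.72  0.17  1.8   1.49  1.75 -0.41]
rest_mid [(0.89, [632.7, -21.2, 453.5])]
cover_grip [(0.78, [588.3, 112.0, 68.1])]
t 18.925 tcp [605.  -69.  453.3] toolx [ 0.866 -0.501 -0.002] z [0.501 0.866 0.   ] F [-0.1  0.3 -0.2] w 35.7 j [-0.72  0.17  1.8   1.49  1.75 -0.41]
rest_mid [(0.68, [633.5, -17.6, 455.1])]
cover_grip [(0.91, [591.4, 112.9, 76.0])]
```

View pics/w7z.png

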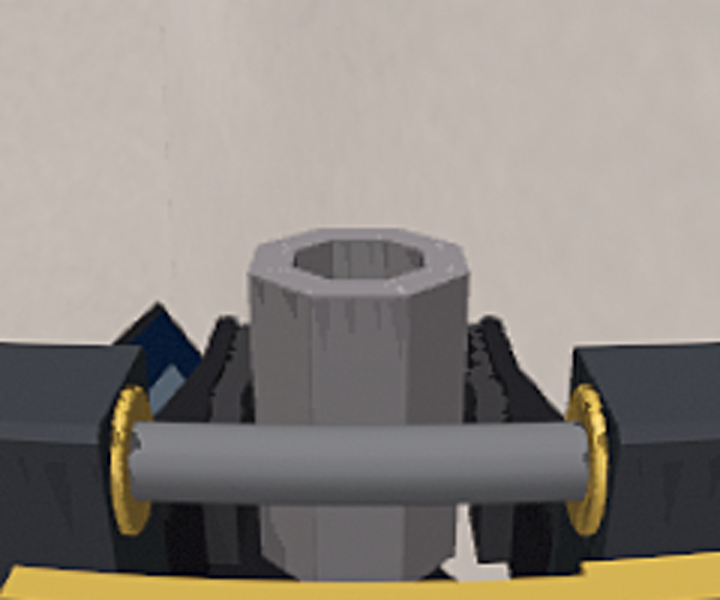

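View pics/ts7.png

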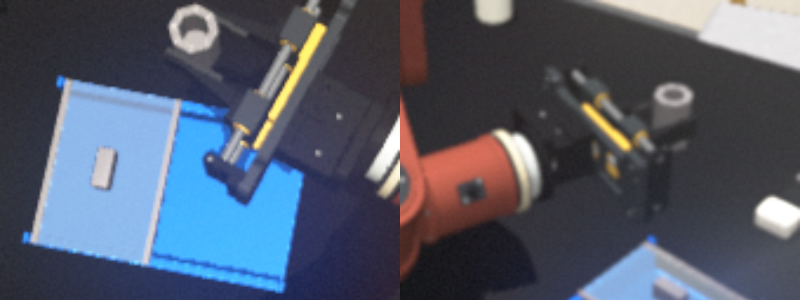

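View pics/t7.png

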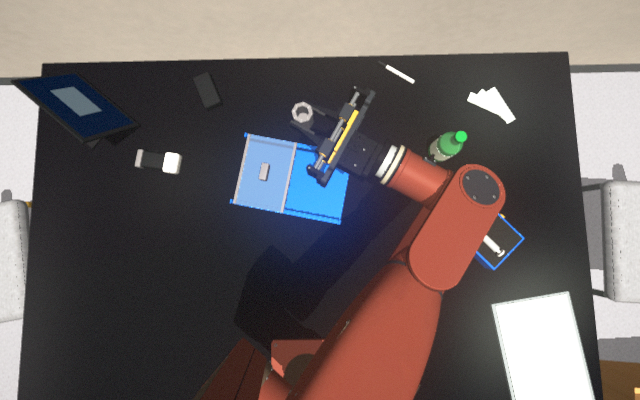

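```bash
python3 - <<'E'
import pickle,numpy as np,cv2
from h import *
def octs(c,ax,u,v,r):
    Rr=r/np.cos(np.pi/8);return [c+Rr*(np.cos(g)*u+np.sin(g)*v) for g in np.pi/8+np.arange(8)*np.pi/4]
def draw(f,fish,mid,ax,u,v,box,out,holes):
    i=pickle.load(open(f'pics/{f}.pkl','rb'));k=6;x0,y0,x1,y1=box
    im0=cv2.resize(cv2.imread(f'pics/{f}.png')[y0:y1,x0:x1],None,fx=k,fy=k,interpolation=cv2.INTER_CUBIC);ims=[im0.copy()]
    im=im0.copy()
    for s,r,col in holes:
        q=np.array([proj(i,p,fish) for p in octs(mid+s*ax,ax,u,v,r)])
        cv2.polylines(im,[((q-[x0,y0]+.5)*k).round().astype(np.int32)],True,col,1)
    cv2.imwrite(out,np.hstack([im0,im]))
t=np.radians(-34.2);ax=np.array([np.cos(t),np.sin(t),0]);u=np.array([-np.sin(t),np.cos(t),0]);v=np.array([0,0,1.])
H=[(28,18,(0,255,0)),(28,11,(0,255,255)),(22,11,(0,0,255)),(-28,18,(0,255,0))]
draw('w3',1,np.array([545.4,-50.7,24]),ax,u,v,(280,180,345,265),'pics/o3.png',H)
z=np.array([.5,.866,0]);x=np.array([.866,-.5,0]);mid=np.array([605,-69,453.5])+z*(80.8-24)
print(mid)
H=[(28,18,(0,255,0)),(28,11,(0,255,255)),(22,11,(0,0,255)),(-10,11,(255,0,255)),(-28,18,(0,255,0))]
up=np.array([0,0,1.])
for f,fi,b in(('t7',0,(275,85,335,145)),('s7',0,(330,50,390,120)),('w7',1,(275,195,365,325))):
    k=b
    draw(f,fi,mid,up,x,z,b,f'pics/o_{f}.png',H)
E
```

```text
[633.4    -19.8112 453.5   ]
```

View pics/o3.png

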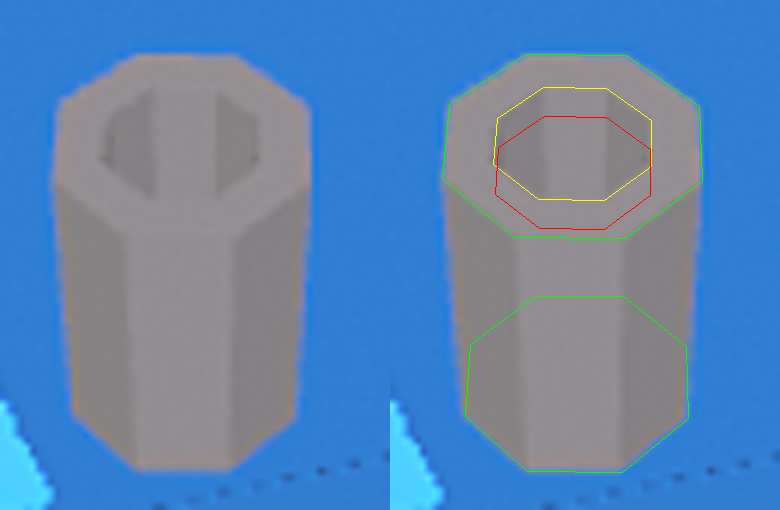

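View pics/o_t7.png

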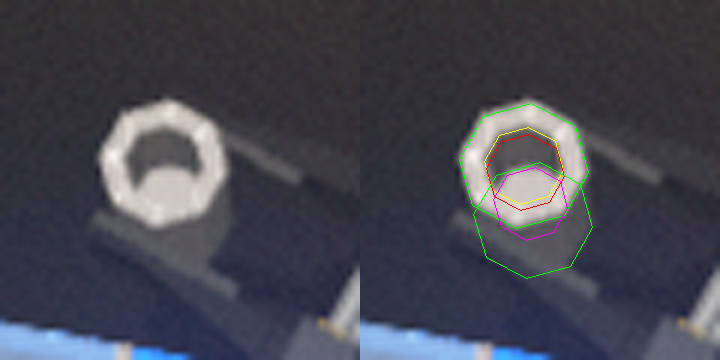

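View pics/o_s7.png

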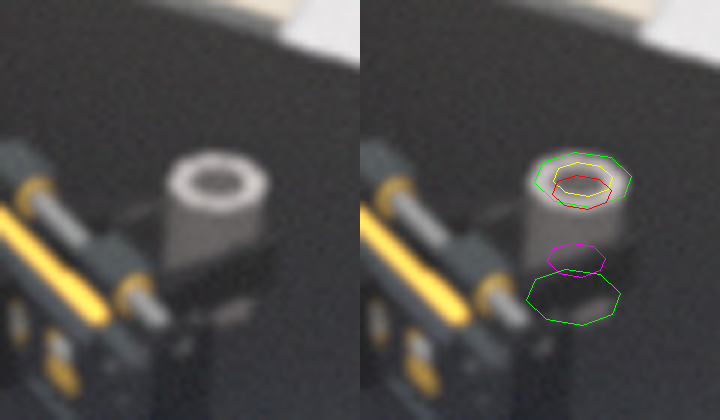

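```bash
python3 -c "
import cv2;a=cv2.imread('pics/o_w7.png');cv2.imwrite('pics/o_w7b.png',cv2.resize(a,(800,int(800*a.shape[0]/a.shape[1]))))"
```

```text
(no output)
```

View pics/o_w7b.png

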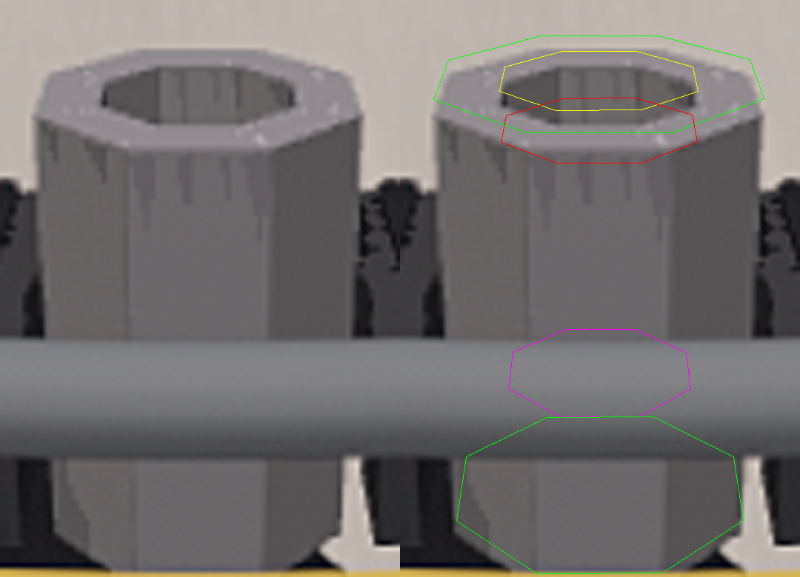

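```bash
python3 - <<'E'
import pickle,numpy as np
from h import *
from scipy.optimize import least_squares
from scipy.spatial.transform import Rotation as R
i=pickle.load(open('pics/w7.pkl','rb'))
z=np.array([.5,.866,0]);x=np.array([.866,-.5,0]);up=np.array([0,0,1.]);m0=np.array([633.4,-19.8,453.5])
sc=540*2/800;top=np.array([(133,48),(265,48),(345,72),(360,118),(270,150),(130,151),(35,115),(50,73)],float);bot=np.array([(53,530),(112,572),(265,572),(340,530)],float)
def pix(q):return q*sc/6+[275,195]-.5
def model(v):
    M=R.from_rotvec(v[3]*x+v[4]*z).as_matrix()
    def ring(s):
        # order: far side (z+) left.. ; tool x direction is image left/right unknown
        g=np.pi/8+np.arange(8)*np.pi/4;Rr=18/np.cos(np.pi/8)
        return np.array([proj(i,m0+v[:3]+M@(s*up+Rr*(np.cos(a)*x+np.sin(a)*z)),1) for a in g])
    return ring(28),ring(-28)
def f(v):
    T,B=model(v)
    d=lambda A,Q:np.array([q-A[np.argmin(((A-q)**2).sum(1))] for q in Q])
    return np.r_[d(T,pix(top)).ravel(),d(B,pix(bot)).ravel()]
for cal in(0,):
    r=least_squares(f,np.zeros(5),x_scale=[1,1,1,.02,.02]);J=r.jac;s=np.sqrt(np.diag(np.linalg.inv(J.T@J))*(r.fun@r.fun)/(len(r.fun)-5))
    print(r.x[:3],np.degrees(r.x[3:]),np.degrees(s[3:]),np.abs(r.fun).max())
E
```

```text
[ 0.57686457  1.83327596 -2.2667196 ] [0.66045662 0.77431532] [0.92718414 0.43938181] 4.318694678213262
```

The checks agree:
- The top view shows the hole floor where a 38 mm depth puts it.
- The bar is upright to about 1°.
- The cover grip is at its stop position.
- The gel bottle, probe and phantom sit at the same pixels as at the start.

Handing in.

```bash
python3 -c "
from workcell import manip
s=manip.get_state();print(s['time'],s['width'],s['tcp_pos']);print(manip.finish_job())"
```

```text
19.075 36.17855753285902 [605.0032741  -68.98479685 453.24850045]
the job is handed in; nothing more can be done
None
```

The job is handed in at 19.1 s (limit 51 s). The cover is open at its far stop, and the gripper holds the rest still with its deep hole facing up, its middle about 45 cm above the table.

- **Cover:** I gripped the cover's block and slid it until the push rose to about 32 N. Both fixed cameras still put the block at about (591, 113) mm, where it was at the stop.
- **Deep end:** Before grasping, the wrist camera saw no floor in the end facing it, which a 6 mm recess would have shown. After turning, the top camera showed the hole floor where a 38 mm depth puts it.
- **Turning:** The first try at levelling the tool ran into a wrist joint limit, with the tool still about 15° short of level. I re-planned the turn with a different arm posture, and the tool ended level to within about 0.1°.
- **Upright check:** A fit of the bar in the last wrist picture gives about 1° of tilt. That fit is rough: its uncertainty is about 0.9° and at least one corner was off by 4 pixels. The finger opening reads 36 mm, matching the bar.
- **Bystanders:** The gel bottle, probe and phantom appear unmoved in the last top picture, judged by eye only; the arm partly covers the gel bottle and the phantom there.

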